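# Unstack the bead jars onto their trays

## Task

Lay out this beading place: take the stack of three bead containers apart from the top and stand each upright in the wooden tray of its own shape and size (large round jar in the large round tray, square box in the square tray, small round jar in the small round tray), flat on the tray's floor inside the rim. Lift the bead tube out of the steel cradle and lay it in the empty wooden rest, in both V notches and centred lengthwise. Set everything down gently, without dropping it or tipping a container over, leave the tall jar and the pliers where they are, and let go of everything.

Things in the scene. Friction and masses are not known exactly. Their poses are not given: they have to be found in the camera images.
- large_jar: Large round closed jar, 62 mm diameter, 38 mm high, straight sided, showing its teal beads at the sides and through a window in its flat aluminium lid; about 140 g. Bottom of the stack, standing on the table at the start. Origin: centre of its underside, z up.
- square_box: Square closed box, 42 x 42 mm, 38 mm high, teal beads and windowed aluminium lid as the others; about 90 g. Stands loose on the lid of the large jar at the start, turned by any amount. Origin: centre of its underside, z up, x and y square to its sides.
- small_jar: Small round closed jar, 34 mm diameter, 38 mm high, straight sided, teal beads and windowed aluminium lid as the others; about 45 g. Top of the stack, standing loose on the square box at the start. Origin: centre of its underside, z up.
- tube: Round tube of teal beads and flush aluminium caps, 22 mm diameter, 110 mm long, about 50 g. At the start lies level in the fixed dark steel cradle (same form as the wooden rest), axis 26 mm above the table, nearly centred, so its middle 60 mm is free for fingers down to the 4 mm base. Origin: middle of the tube, on its axis; x along the tube; it can roll, so y and z point anywhere.
- large_tray: Fixed round pale wooden tray with a dark felt floor, for the large jar: 92 mm outside, 82 mm inside the rim. Floor 4 mm and top of rim 9 mm above the table. Origin: centre of its underside, on the table, z up.
- square_tray: Fixed square pale wooden tray with a dark felt floor, for the square box: 72 x 72 mm outside, 62 x 62 mm inside the rim. Floor 4 mm and top of rim 9 mm above the table. Origin: centre of its underside, on the table, z up, x and y square to its sides.
- small_tray: Fixed round pale wooden tray with a dark felt floor, for the small jar: 64 mm outside, 54 mm inside the rim. Floor 4 mm and top of rim 9 mm above the table. Origin: centre of its underside, on the table, z up.
- wood_rest: Fixed pale wooden rest for the tube, empty at the start, shaped like the steel cradle: base 112 x 54 mm, 4 mm thick; two 90-degree V blocks 14 mm long, centred 38 mm either side of the middle along x (62 mm clear between for fingers), 48 mm wide, 29 mm high, V open 36 mm at the top. A tube in it has its axis along x, 26 mm above the table, over the origin. Origin: centre of underside, z up.
- tall_jar: Bystander: tall clear jar with a white cap, 70 mm diameter, 110 mm high, loose; leave alone. Origin: centre of its underside.
- pliers: Bystander: small pliers with orange grips, about 170 mm long, 12 mm thick, lying loose; leave alone. Origin: under its pivot, x towards the jaws.
There are look-alikes about, which are no part of the job. Leave any orange look-alike of the small_tray alone. Leave any yellow look-alike of the square_box alone.

How it is judged (in metres and radians):
At the end, for the whole second after the job is handed in: Each container stands upright (0.08 rad) on the floor of its own tray, centres within 15 mm; the tube lies in both notches of the wooden rest, within 15 mm of its middle lengthwise, 6 mm sideways, 4 mm in height and 0.1 rad; all four released and at rest (horizontal distance between large_jar and large_tray below 0.015 m and z of large_jar in the frame of large_tray between 0.001 and 0.007 m and angle between each of large_jar, square_box, small_jar's own z axis and vertical below 0.08 rad and horizontal distance between square_box and square_tray below 0.015 m and z of square_box in the frame of square_tray between 0.001 and 0.007 m and horizontal distance between small_jar and small_tray below 0.015 m and z of small_jar in the frame of small_tray between 0.001 and 0.007 m and x of tube in the frame of wood_rest between -0.015 and 0.015 m and y of tube in the frame of wood_rest between -0.006 and 0.006 m and z of tube in the frame of wood_rest between 0.022 and 0.03 m and angle between the x axis of tube and the x axis of wood_rest, either way round below 0.1 rad and linear speed of each of large_jar, square_box, small_jar, tube below 0.03 m/s and angular speed of each of large_jar, square_box, small_jar, tube below 0.5 rad/s); the robot touches nothing.
It fails at once if a container is tipped over (more than 35 degrees) (angle between any of large_jar, square_box, small_jar's own z axis and vertical above 0.61 rad).
It fails at once if a container or the tube is dropped or flung (faster than 0.5 m/s without being held) ((contact force between the fingers and large_jar below 0.02 N and linear speed of large_jar above 0.5 m/s) or (contact force between the fingers and square_box below 0.02 N and linear speed of square_box above 0.5 m/s) or (contact force between the fingers and small_jar below 0.02 N and linear speed of small_jar above 0.5 m/s) or (contact force between the fingers and tube below 0.02 N and linear speed of tube above 0.5 m/s)).
It fails at once if the tall jar or the pliers are moved more than 25 mm (distance of any of tall_jar, pliers from where it was at the start of the episode above 0.025 m).
It also fails if it takes over 109 s, if anything falls off the work surface, if the arm or the gripper's body presses on something with over 40 N, if the wrist force passes 120 N, or if a joint passes its speed limit or range.

## Robot

A 7-joint arm with a two-finger parallel gripper is mounted at the origin on the work surface. World frame = base frame: x ahead of the robot, y to its left, z up, the work surface at z = 0. Lengths are in m, angles in degrees, forces in N, time in s.
With the tool pointing down it reaches from about 0.425 to 0.875 m from the base axis. Payload 4.7 kg.
Tool frame: the origin (TCP) lies on the mounting face of the last link; the fingertips stand 173 mm ahead of it and the grasp point (between the pads) lies 155 mm ahead of it; z points along the fingers, y is the line along which they close (so a half turn about z gives the same grasp; the last joint's range is limited). The gripper opens to 85 mm and grips with 20 to 120 N. Pads are 22 mm wide; open, the fingers measure 114 mm over their backs; the gripper's body (76 mm by 85 mm) begins 54 mm behind the grasp point. The pads swing forward as they close: fully open they stand 13 mm farther back than shut.
Start: joints at [-70.182, 18.392, -4.016, 83.108, 1.295, 78.541, -3.26], TCP at [0.212, 0.615, 0.405] pointing down, gripper open.
Joint ranges: [-163.93, 163.93], [-17.29, 119.83], [-79.2, 71.16], [3.27, 140.29], [-89.18, 269.18], [5.43, 117.66], [-154.24, 154.24]. Speed limits (degrees/s): [147.25, 147.25, 180, 180, 180, 180, 180].

## Interface

Orientations are given as [roll, pitch, yaw] about the fixed x, y, z axes, in that order (R = Rz(yaw) Ry(pitch) Rx(roll)).
In Python, from plant import observe, camera, close_job gives the robot as it stands.
- The arm moves only by the shell command python3 -m crank 'ROWS' [FORCE]. ROWS is a JSON object of lists of equal length, an entry for each row: "slide": the shift along the world's x, y, z in cm, a list of three; "angular": the turn, a rotation vector about the world's x, y, z in degrees, a list of three; "claw": the opening in per cent of the stroke, from 0 (shut) to 100 (fully open). In form: {"slide": [[x, y, z], ...], "angular": [[rx, ry, rz], ...], "claw": [claw, ...]}. A call has exactly 8 rows; each row is the pose to reach, as a shift and turn from the pose commanded when the call began; what a row does not reach only later rows make up. A row lasts 1/12 s, in which the tool goes at most 41.7 mm and 7.16 degrees, less where a joint would pass 70% of its speed; a pose out of reach is approached as far as the arm can. A call with a gripper value outside its range is refused whole. The fingers move at their own pace and stop on an object; FORCE is the grip in N (left out, the last holds). Time passes only in rows, so rows that repeat a pose let the fingers close, or fill a call up. It gives the time, the measured TCP pose, the force, the opening and the grip force at its end, in the units of the state.
- observe(): the state, without advancing time (a new reading comes with each control period).
- camera(name): name is "scene" or "top"; returns a dict with "color" (400x640x3 uint8, red, green, blue), "mtx" (3x3 intrinsics, pixels), "world_to_cam" (4x4, takes a point from world to camera coordinates). Camera axes: x right, y up, looking along -z (the intrinsics and any distortion apply to the point x, -y, -z); pixel columns grow to the right and rows downward; lengths in m; the calibration is good to about 2 mm. A picture is of the moment at which its call begins. There is no depth.
- close_job(): hands the job in; it is judged then, once.
The state is a dict: "clock": time; "joints": joint angles; "qvel": joint speeds; "joint_efforts": joint torques, N m; "eef_pos": TCP position; "tool_rot": TCP orientation; "wrist_force": force on the tool from outside, world axes, zero at the start; "wrist_torque": the same for the moment, N m; "width": finger opening in m; "gripper_force": force on a finger pad.
Only numpy, scipy, OpenCV 4.12 (cv2) and the standard library are available. Lean on these libraries where they do the work, as an engineer would, in place of code of your own. Each camera call takes 0.05 s, during which the arm holds its last target. There are 200 camera calls.

## Working session

There is one attempt and no reset: what is moved stays moved. The work goes in short steps, Python scripts to look and compute and a shell command to move; the robot and the scene stay as the last step left them, time stands still between calls to the robot, and variables do not carry over. Pictures are saved under pics/ and viewed, at most 14 in all, crops included, and the job is handed in when it is done.

```bash
mkdir -p pics; ls; python3 - <<'E'
from plant import observe,camera
import cv2,pickle
s=observe();print(s)
for n in("scene","top"):
    c=camera(n);pickle.dump(c,open(n+'0.pkl','wb'));cv2.imwrite(f'pics/{n}0.png',c['color'][:,:,::-1]);print(c['mtx'],c['world_to_cam'],c.keys())
E
```

```text
pics
{'clock': 0.0, 'joints': array([-70.18318725,  18.44070561,  -4.01509449,  83.17641755,
         1.29517686,  78.54114708,  -3.25828453]), 'qvel': array([-0.00864387,  0.05242881,  0.01431712, -0.17372066, -0.00463576,
        0.00911192, -0.087095  ]), 'joint_efforts': array([-1.26660339e-04, -4.93570554e+01, -3.82172931e-01, -3.14330328e+01,
        1.31423710e-02,  1.12904585e-02, -6.35512123e-06]), 'eef_pos': array([0.21168247, 0.61434247, 0.40359118]), 'tool_rot': array([-1.79886984e+02,  6.14761776e-03,  1.60994313e+02]), 'wrist_force': array([-0.12155406, -0.01577193, -0.23359594]), 'wrist_torque': array([-0.02576339,  0.01048408, -0.03498108]), 'gripper_force': 0.0, 'width': 0.08517018046130581}
[[412.48583659   0.         323.23815934]
 [  0.         412.48583659 199.37939537]
 [  0.           0.           1.        ]] [[-0.57317825  0.81929745 -0.01477801  0.31432479]
 [-0.66188115 -0.45226742  0.59780224  0.31559277]
 [ 0.48309424  0.35242853  0.80150738 -1.20420942]
 [ 0.          0.          0.          1.        ]] dict_keys(['color', 'mtx', 'world_to_cam'])
[[389.23685277   0.         320.39474424]
 [  0.         389.23685277 205.17249381]
 [  0.           0.           1.        ]] [[-0.02400893 -0.9991626  -0.03313107  0.03138189]
 [ 0.99584571 -0.02681467  0.0870189  -0.53526361]
 [-0.08783443 -0.0309042   0.99565558 -1.01323364]
 [ 0.          0.          0.          1.        ]] dict_keys(['color', 'mtx', 'world_to_cam'])
```

View pics/top0.png

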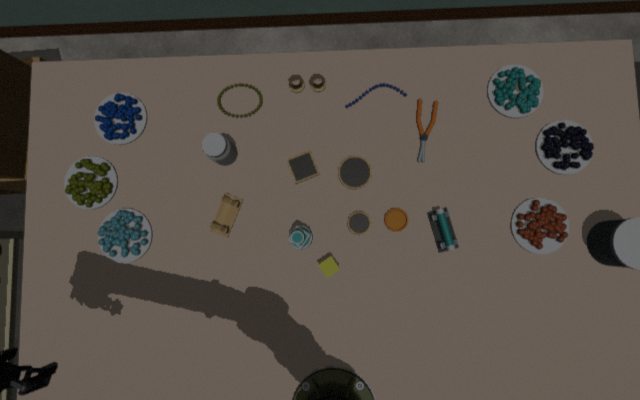

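View pics/scene0.png

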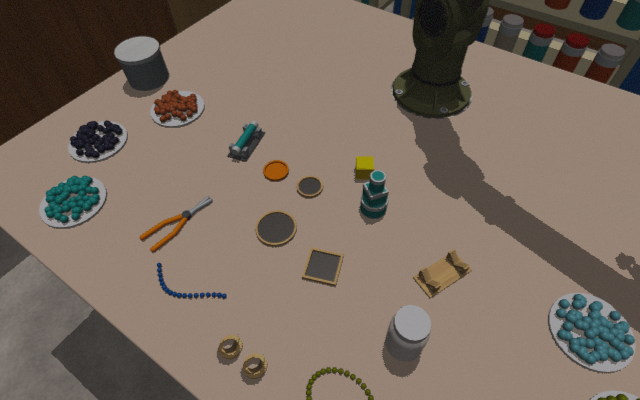

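The top view shows everything: square tray (303,167), large tray (354,172), small tray (359,223), rest (227,215), stack (300,236), tube in its cradle (443,229), tall jar (215,147) and pliers (424,130). The look-alikes are the orange tray at (396,219) and the yellow box at (330,265).

```bash
cat > h.py <<'E'
import numpy as np,cv2,pickle
def proj(c,p):
    q=np.asarray(p,float)@c['world_to_cam'][:3,:3].T+c['world_to_cam'][:3,3]
    q=q*[1,-1,-1]; r=q@c['mtx'].T; return r[...,:2]/r[...,2:]
def ray(c,uv,z):
    uv=np.atleast_2d(np.asarray(uv,float)); R=c['world_to_cam'][:3,:3];t=c['world_to_cam'][:3,3]
    d=np.c_[uv,np.ones(len(uv))]@np.linalg.inv(c['mtx']).T*[1,-1,-1]@R
    o=-R.T@t; return o+d*((z-o[2])/d[:,2])[:,None]
def blob(c,mask,box,zs):
    x0,y0,x1,y1=box; m=np.zeros(mask.shape,np.uint8); m[y0:y1,x0:x1]=mask[y0:y1,x0:x1]
    n,l,s,ce=cv2.connectedComponentsWithStats(m); i=1+np.argmax(s[1:,4])
    ct=max(cv2.findContours((l==i).astype(np.uint8),0,1)[0],key=cv2.contourArea)[:,0]
    w=ray(c,ct,zs)[:,:2]; mm=cv2.minAreaRect((w*1000).astype(np.float32))
    return s[i,4],ce[i],ray(c,ce[i],zs)[0][:2],mm
E
python3 - <<'E'
from h import *
c=pickle.load(open('top0.pkl','rb'));im=c['color'];hsv=cv2.cvtColor(im,cv2.COLOR_RGB2HSV)
print(hsv[167,303],hsv[172,354],hsv[223,359],hsv[205,230],hsv[215,227],hsv[210,260],hsv[230,443])
V=hsv[...,2];H=hsv[...,0];S=hsv[...,1]
dark=(V<75)
wood=((H>8)&(H<26)&(S>90)&(V>80))
teal=((H>78)&(H<98)&(S>100))
for n,m,b,z in [('sq',dark,(285,148,322,186),.004),('lg',dark,(335,152,374,192),.004),('sm',dark,(345,210,373,237),.004),
  ('sqw',wood|dark,(285,148,322,186),.009),('lgw',wood|dark,(335,152,374,192),.009),('smw',wood|dark,(345,210,373,237),.009),('rest',wood,(205,190,248,242),.004),('tube',teal,(428,200,462,255),.026),('jarwin',teal,(285,222,315,250),.114)]:
    print(n,*blob(c,m,b,z))
a=cv2.resize(im[185:285,195:375],None,fx=4,fy=4,interpolation=2)
s=pickle.load(open('scene0.pkl','rb'))['color']
b1=cv2.resize(s[160:230,345:405],None,fx=4,fy=4,interpolation=2); b2=cv2.resize(s[240:310,405:485],None,fx=4,fy=4,interpolation=2)
t=cv2.resize(im[195:265,420:470],None,fx=4,fy=4,interpolation=2)
low=np.zeros((600-400,720,3),np.uint8); r=np.hstack([cv2.resize(x,None,fx=.68,fy=.68) for x in(b1,b2,t)]); low[:min(200,r.shape[0]),:r.shape[1]]=r[:200]
o=np.vstack([a,low]);cv2.imwrite('pics/crop.png',cv2.convertScaleAbs(o[:,:,::-1],alpha=1.6))
E
```

```text
[15 11 45] [24 27 47] [15 20 51] [ 19 106 103] [ 18 104 103] [ 14  51 106] [ 88 192  53]
sq 499 [302.37274549 166.25851703] [0.64612443 0.06524145] ((646.2451171875, 65.20893859863281), (61.016639709472656, 61.769439697265625), 20.353830337524414)
lg 702 [354.48860399 171.83333333] [ 0.62641083 -0.07686757] ((627.46240234375, -76.91183471679688), (78.99742889404297, 80.0316390991211), 88.36290740966797)
sm 316 [358.73101266 222.56012658] [ 0.48780979 -0.08389929] ((488.0364685058594, -83.2840805053711), (51.167415618896484, 51.23894119262695), 88.4960708618164)
sqw 627 [302.53269537 166.41148325] [0.64473178 0.06443446] ((644.2861328125, 64.64973449707031), (69.97761535644531, 69.93609619140625), 20.353248596191406)
lgw 808 [354.39480198 171.80569307] [ 0.62563144 -0.07631879] ((625.3119506835938, -76.50489044189453), (86.81945037841797, 86.90608215332031), 43.0500602722168)
smw 389 [358.48586118 222.22622108] [ 0.48851772 -0.08294194] ((489.1661071777344, -84.267333984375), (58.91435241699219, 59.05000686645508), 88.59349822998047)
rest 530 [227.20377358 210.87924528] [0.52884597 0.27356135] ((530.0224609375, 274.45001220703125), (56.316139221191406, 87.6309814453125), 67.62901306152344)
tube 275 [444.86909091 229.17818182] [ 0.46388454 -0.30661758] ((464.1680908203125, -306.1841125488281), (83.65990447998047, 23.112255096435547), 15.41633415222168)
jarwin 69 [297. 237.] [0.45218735 0.07341087] ((452.19781494140625, 73.41827392578125), (19.45339584350586, 19.29437828063965), 88.63233947753906)
```

View pics/crop.png

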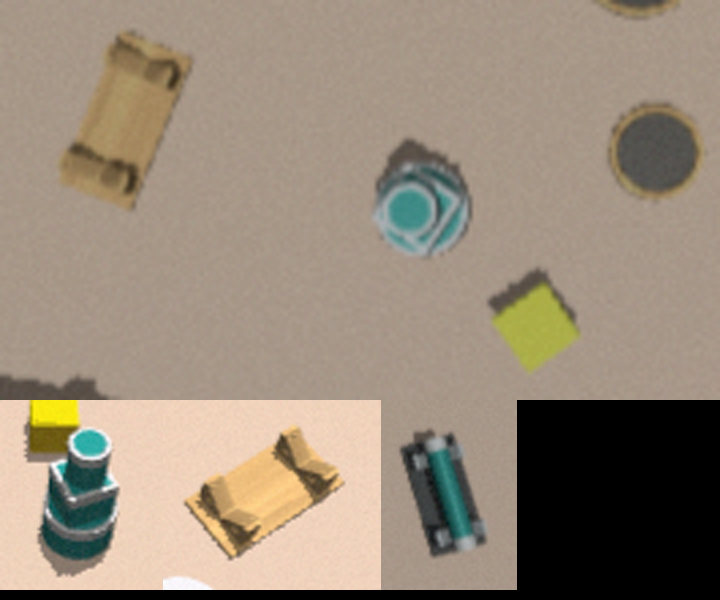

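```bash
python3 - <<'E'
from h import *
c=pickle.load(open('top0.pkl','rb'));s=pickle.load(open('scene0.pkl','rb'))
T=lambda x,y:(x/4+195,y/4+185)
B=lambda x,y:((x-163)/2.72+405,(y-400)/2.72+240)
hsv=cv2.cvtColor(s['color'],cv2.COLOR_RGB2HSV);H,S,V=[hsv[...,i] for i in range(3)]
print(hsv[181,376],hsv[135,245],hsv[186,310],hsv[228,276],hsv[267,323])
teal=(H>78)&(H<98)&(S>100);dark=(V<110)&(S<90)
for n,m,b,z in [('jarwin',teal&(V>120),(365,165,390,190),.114),('tube',teal,(225,115,265,160),.026),('lg',dark,(255,210,298,245),.004),('sq',dark,(302,246,345,285),.004),('sm',dark,(297,177,323,197),.004)]:
    print(n,*blob(s,m,b,z))
r=ray(c,[T(190,65),T(133,210),T(62,182)],.004)[:,:2]
print('rest top corners',r.round(4).tolist(),'ctr',(r[0]+r[2])/2,np.linalg.norm(r[0]-r[1]),np.linalg.norm(r[2]-r[1]),np.degrees(np.arctan2(*(r[0]-r[1])[::-1])))
r=ray(s,[B(343,487),B(233,557),B(187,505)],.004)[:,:2]
print('rest scene',r.round(4).tolist(),'ctr',(r[0]+r[2])/2,np.linalg.norm(r[0]-r[1]),np.linalg.norm(r[2]-r[1]),np.degrees(np.arctan2(*(r[0]-r[1])[::-1])))
print('large',ray(c,T(423,212),.038)[0],'yellow',ray(c,T(535,327),.03)[0],'talljar',ray(c,(215,147),.11)[0],'pliers',ray(c,(424,130),.01)[0])
print('sq corners',ray(c,[T(440,170),T(464,208),T(418,250)],.076).round(4).tolist())
E
```

```text
[120   5 149] [ 89 191 104] [ 5 24 65] [ 6 19 67] [ 4 23 76]Traceback (most recent call last):
  File "<stdin>", line 9, in <module>
  File "h.py", line 11, in blob
    n,l,s,ce=cv2.connectedComponentsWithStats(m); i=1+np.argmax(s[1:,4])
                                                      ~~~~~~~~~^^^^^^^^^
    return _wrapfunc(a, 'argmax', axis=axis, out=out, **kwds)
    return bound(*args, **kwds)
ValueError: attempt to get argmax of an empty sequence
```

```bash
python3 - <<'E'
from h import *
c=pickle.load(open('top0.pkl','rb'));s=pickle.load(open('scene0.pkl','rb'))
T=lambda x,y:(x/4+195,y/4+185)
B=lambda x,y:((x-163)/2.72+405,(y-400)/2.72+240)
hsv=cv2.cvtColor(s['color'],cv2.COLOR_RGB2HSV);H,S,V=[hsv[...,i] for i in range(3)]
teal=(H>78)&(H<98)&(S>80);dark=(V<110)&(S<90)
for n,m,b,z in [('jarwin',teal,(365,165,390,181),.114),('tube',teal,(225,115,265,160),.026),('lg',dark,(255,210,298,245),.004),('sq',dark,(302,246,345,285),.004),('sm',dark,(297,177,323,197),.004)]:
    print(n,*blob(s,m,b,z))
r=ray(c,[T(190,65),T(133,210),T(62,182)],.004)[:,:2]
print('rest top corners',r.round(4).tolist(),'ctr',(r[0]+r[2])/2,np.linalg.norm(r[0]-r[1]),np.linalg.norm(r[2]-r[1]),np.degrees(np.arctan2(*(r[0]-r[1])[::-1])))
r=ray(s,[B(343,487),B(233,557),B(187,505)],.004)[:,:2]
print('rest scene',r.round(4).tolist(),'ctr',(r[0]+r[2])/2,np.linalg.norm(r[0]-r[1]),np.linalg.norm(r[2]-r[1]),np.degrees(np.arctan2(*(r[0]-r[1])[::-1])))
print('large',ray(c,T(423,212),.038)[0],'yellow',ray(c,T(535,327),.03)[0],'talljar',ray(c,(215,147),.11)[0],'pliers',ray(c,(424,130),.01)[0])
print('sq corners',ray(c,[T(440,170),T(464,208),T(418,250)],.076).round(4).tolist())
E
```

```text
jarwin 86 [377.59302326 175.3255814 ] [0.45238748 0.0745062 ] ((452.0127258300781, 74.83815002441406), (23.4263858795166, 22.417936325073242), 69.5659408569336)
tube 216 [245.46759259 135.85648148] [ 0.46110017 -0.30651987] ((461.1428527832031, -306.2937316894531), (91.7342758178711, 25.243688583374023), 15.359980583190918)
lg 844 [275.48459716 227.58886256] [ 0.62738865 -0.07528869] ((626.4994506835938, -76.12397766113281), (77.22677612304688, 79.66645050048828), 34.47171401977539)
sq 758 [322.42612137 265.57783641] [0.64540148 0.06586077] ((644.6011962890625, 65.43089294433594), (60.70861053466797, 61.3575439453125), 20.469518661499023)
sm 283 [309.27915194 185.79858657] [ 0.48789093 -0.08333755] ((488.0, -83.5343017578125), (49.799354553222656, 50.088382720947266), 56.44783020019531)
rest top corners [[0.5542, 0.2313], [0.4562, 0.2709], [0.4764, 0.3196]] ctr [0.51529036 0.27545518] 0.10563818072172092 0.05273626227006873 -22.033733002823496
rest scene [[0.4832, 0.3275], [0.5816, 0.2841], [0.5636, 0.2372]] ctr [0.52340576 0.28237212] 0.10752057577444969 0.0502424769222087 156.19308703696922
large [0.44994154 0.07071266 0.038     ] yellow [ 0.37343797 -0.00039068  0.03      ] talljar [0.68116342 0.27481395 0.11      ] pliers [ 0.73485942 -0.26883449  0.01      ]
sq corners [[0.4759, 0.0563, 0.076], [0.4516, 0.0417, 0.076], [0.4261, 0.0712, 0.076]]
```

```bash
python3 -m crank '{"slide":[[1.5,-3.4,0],[3,-6.8,0],[4.5,-10.1,0],[6,-13.5,0],[7.5,-16.9,0],[9,-20.2,0],[10.5,-23.6,0],[12,-27,0]],"angular":[[0,0,0],[0,0,0],[0,0,0],[0,0,0],[0,0,0],[0,0,0],[0,0,0],[0,0,0]],"claw":[100,100,100,100,100,100,100,100]}' 40
python3 -m crank '{"slide":[[1.5,-3.4,0],[3,-6.8,0],[4.5,-10.1,0],[6,-13.5,0],[7.5,-16.9,0],[9,-20.2,0],[12,-27,0],[12,-27,0]],"angular":[[0,0,0],[0,0,0],[0,0,0],[0,0,0],[0,0,0],[0,0,0],[0,0,0],[0,0,0]],"claw":[100,100,100,100,100,100,100,100]}'
python3 -c "from plant import observe;print(observe())"
```

```text
clock: 0.77
eef_pos: [0.3321, 0.3426, 0.4044]
tool_rot: [-180.0, -0.0, 161.0]
wrist_force: [0.4, 0.3, -0.9]
width: 0.0854
gripper_force: 0.0
clock: 1.43
eef_pos: [0.4522, 0.0713, 0.4047]
tool_rot: [-180.0, 0.0, 160.9]
wrist_force: [0.7, -0.0, -0.0]
width: 0.0855
gripper_force: 0.0
{'clock': 1.4333, 'joints': array([-39.62540843,  -6.67466694,  25.51539699, 109.84564219,
         2.97638705,  76.1847947 ,  55.91239296]), 'qvel': array([19.1215157 ,  9.86916816, 28.99802762, -9.34210854, -1.47050728,
       -1.33227964, 48.20326943]), 'joint_efforts': array([-1.91066444e+00, -2.27352208e+01, -3.25533383e+00, -3.01278985e+01,
       -2.41851102e-02,  2.05207011e-01, -7.63516668e-01]), 'eef_pos': array([0.45222246, 0.07134598, 0.40468646]), 'tool_rot': array([-1.79991913e+02,  2.47529160e-02,  1.60884083e+02]), 'wrist_force': array([ 7.25695480e-01, -3.43962536e-02, -4.40477003e-04]), 'wrist_torque': array([0.04345345, 0.01609734, 0.03228751]), 'gripper_force': 0.0, 'width': 0.08546994231878367}
```

```bash
python3 -m crank '{"slide":[[0,0,-1.5],[0,0,-3],[0,0,-4.5],[0,0,-6],[0,0,-7.5],[0,0,-9],[0,0,-9],[0,0,-9]],"angular":[[0,0,0],[0,0,0],[0,0,0],[0,0,0],[0,0,0],[0,0,0],[0,0,0],[0,0,0]],"claw":[100,100,100,100,100,100,100,100]}'
```

```text
clock: 2.1
eef_pos: [0.4513, 0.0744, 0.3142]
tool_rot: [-179.9, -0.1, 161.0]
wrist_force: [-0.0, -0.9, 0.1]
width: 0.0857
gripper_force: 0.0
```

```bash
python3 -m crank '{"slide":[[0,0,-1.4],[0,0,-2.8],[0,0,-4.2],[0,0,-5.6],[0,0,-5.6],[0,0,-5.6],[0,0,-5.6],[0,0,-5.6]],"angular":[[0,0,0],[0,0,0],[0,0,0],[0,0,0],[0,0,0],[0,0,0],[0,0,0],[0,0,0]],"claw":[100,100,100,100,80,70,60,55]}' 25
python3 -m crank '{"slide":[[0,0,0],[0,0,0],[0,0,0],[0,0,0],[0,0,0],[0,0,0],[0,0,0],[0,0,0]],"angular":[[0,0,0],[0,0,0],[0,0,0],[0,0,0],[0,0,0],[0,0,0],[0,0,0],[0,0,0]],"claw":[50,45,42,39,36,33,30,30]}'
```

```text
clock: 2.77
eef_pos: [0.4524, 0.0747, 0.2601]
tool_rot: [179.9, 0.1, 161.0]
wrist_force: [0.6, 0.6, 0.9]
width: 0.047
gripper_force: 0.0
clock: 3.43
eef_pos: [0.452, 0.0747, 0.2593]
tool_rot: [180.0, 0.0, 161.0]
wrist_force: [-1.4, -0.9, 5.7]
width: 0.0333
gripper_force: 24.7
```

```bash
python3 -m crank '{"slide":[[0,0,0.5],[0,0,1.5],[0,0,3],[0,0,5],[0.8,-3.5,5],[1.6,-7,5],[2.4,-10.5,5],[3.6,-15.8,5]],"angular":[[0,0,0],[0,0,0],[0,0,0],[0,0,0],[0,0,0],[0,0,0],[0,0,0],[0,0,0]],"claw":[30,30,30,30,30,30,30,30]}'
python3 -m crank '{"slide":[[0.2,-1.2,0],[0.2,-1.5,0],[0.2,-1.5,0],[0.2,-1.5,-1],[0.2,-1.5,-3],[0.2,-1.5,-5],[0.2,-1.5,-7],[0.2,-1.5,-7]],"angular":[[0,0,0],[0,0,0],[0,0,0],[0,0,0],[0,0,0],[0,0,0],[0,0,0],[0,0,0]],"claw":[30,30,30,30,30,30,30,30]}'
python3 - <<'E'
from plant import *;import pickle,cv2
for n in("top","scene"):
    c=camera(n);pickle.dump(c,open(n+'1.pkl','wb'));cv2.imwrite(f'pics/{n}1.png',c['color'][:,:,::-1])
E
```

```text
clock: 4.1
eef_pos: [0.485, -0.0716, 0.3096]
tool_rot: [179.9, 0.0, 161.1]
wrist_force: [0.5, 0.1, -1.5]
width: 0.0331
gripper_force: 25.0
clock: 4.77
eef_pos: [0.4848, -0.0836, 0.2347]
tool_rot: [-179.9, -0.4, 161.2]
wrist_force: [-1.3, -1.4, 0.5]
width: 0.0329
gripper_force: 25.1
```

View pics/scene1.png

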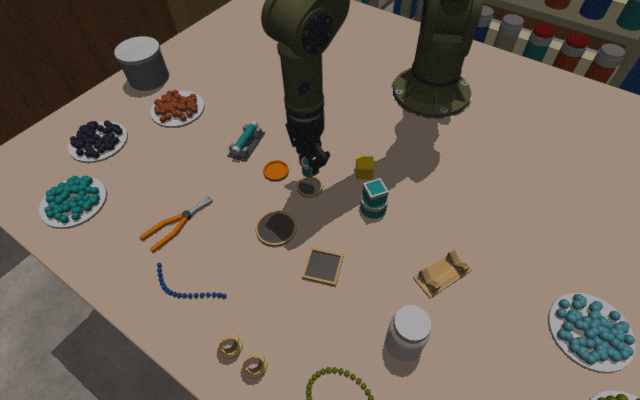

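The small jar hangs just above its tray (310,187). The box and large jar still stand at (375,200), with the lid at (376,187).

```bash
python3 -m crank '{"slide":[[0.2,0,-1],[0.3,0,-2],[0.3,0,-3],[0.3,0,-3.6],[0.3,0,-4],[0.3,0,-4.3],[0.3,0,-4.3],[0.3,0,-4.3]],"angular":[[0,0,0],[0,0,0],[0,0,0],[0,0,0],[0,0,0],[0,0,0],[0,0,0],[0,0,0]],"claw":[30,30,30,30,30,30,30,30]}'
python3 - <<'E'
from h import *
c=pickle.load(open('top1.pkl','rb'));s=pickle.load(open('scene1.pkl','rb'))
for k,b,z in((c,(285,215,320,255),.076),(s,(355,170,395,195),.076)):
    hsv=cv2.cvtColor(k['color'],cv2.COLOR_RGB2HSV);H,S,V=[hsv[...,i] for i in range(3)]
    teal=(H>78)&(H<98)&(S>80)
    print(*blob(k,teal,b,z))
a=cv2.resize(c['color'][220:250,285:320],None,fx=8,fy=8,interpolation=2);d=cv2.resize(s['color'][175:220,355:395],None,fx=8,fy=8,interpolation=2)
o=np.zeros((360,600,3),np.uint8);o[:240,:280]=a;o[:,280:600]=d
cv2.imwrite('pics/c1.png',cv2.convertScaleAbs(o[:,:,::-1],alpha=1.6))
E
```

```text
clock: 5.53
eef_pos: [0.49, -0.0862, 0.1958]
tool_rot: [180.0, 0.0, 161.0]
wrist_force: [0.9, -0.5, 0.1]
width: 0.0332
gripper_force: 25.1
162 [298.7037037  236.52469136] [0.45357341 0.07262786] ((453.459228515625, 72.83247375488281), (32.24608612060547, 31.30640411376953), 55.2275276184082)
178 [375.35393258 187.05617978] [0.45435407 0.0740221 ] ((454.1335754394531, 73.89288330078125), (32.5565299987793, 32.026634216308594), 56.62471008300781)
```

View pics/c1.png

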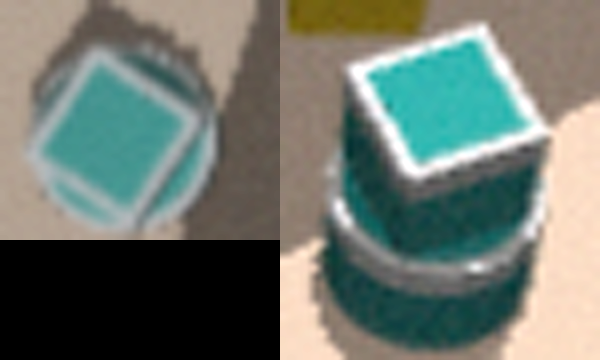

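The crops show the box on the large jar, lid centred at (298.7,236.5) in the top view and turned about 56° (mod 90). Next I set the small jar down.

```bash
python3 -m crank '{"slide":[[0,0.1,-0.2],[-0.1,0.2,-0.4],[-0.1,0.2,-0.6],[-0.1,0.2,-0.7],[-0.1,0.2,-0.7],[-0.1,0.2,-0.7],[-0.1,0.2,-0.7],[-0.1,0.2,-0.7]],"angular":[[0,0,0],[0,0,0],[0,0,0],[0,0,0],[0,0,0],[0,0,0],[0,0,0],[0,0,0]],"claw":[30,30,30,30,30,30,30,30]}'
```

```text
clock: 6.2
eef_pos: [0.489, -0.0841, 0.1888]
tool_rot: [180.0, 0.0, 161.0]
wrist_force: [0.8, -0.3, -0.1]
width: 0.0329
gripper_force: 25.1
```

```bash
python3 -m crank '{"slide":[[0,0,-0.05],[0,0,-0.1],[0,0,-0.15],[0,0,-0.2],[0,0,-0.2],[0,0,-0.2],[0,0,-0.2],[0,0,-0.2]],"angular":[[0,0,0],[0,0,0],[0,0,0],[0,0,0],[0,0,0],[0,0,0],[0,0,0],[0,0,0]],"claw":[30,30,30,30,30,30,30,30]}'
```

```text
clock: 6.87
eef_pos: [0.489, -0.0842, 0.1873]
tool_rot: [180.0, -0.0, 161.0]
wrist_force: [-1.2, 1.4, 6.3]
width: 0.0334
gripper_force: 25.7
```

```bash
python3 -m crank '{"slide":[[0,0,0],[0,0,0],[0,0,0],[0,0,0],[0,0,0.5],[0,0,2],[0,0,5],[0,0,8]],"angular":[[0,0,0],[0,0,0],[0,0,0],[0,0,0],[0,0,0],[0,0,0],[0,0,0],[0,0,0]],"claw":[40,50,65,80,100,100,100,100]}'
python3 -m crank '{"slide":[[0,0.5,4],[-1,4,6],[-2,8,6],[-3,11.5,6],[-3.5,15.7,6],[-3.5,15.7,6],[-3.5,15.7,6],[-3.5,15.7,6]],"angular":[[0,0,0],[0,0,-5],[0,0,-10],[0,0,-15],[0,0,-15],[0,0,-15],[0,0,-15],[0,0,-15]],"claw":[100,100,100,100,100,100,100,100]}'
```

```text
clock: 7.53
eef_pos: [0.4883, -0.0842, 0.267]
tool_rot: [-179.9, -0.1, 161.0]
wrist_force: [0.2, 0.2, 0.1]
width: 0.0855
gripper_force: 0.0
clock: 8.2
eef_pos: [0.454, 0.0726, 0.3269]
tool_rot: [-180.0, 0.0, 146.0]
wrist_force: [0.2, 1.2, -0.1]
width: 0.0853
gripper_force: 0.0
```

Down to the box (TCP z 0.221) and grip.

```bash
python3 -m crank '{"slide":[[0,0,-2],[0,0,-4],[0,0,-6],[0,0,-8],[0,0,-9.5],[0,0,-10.5],[0,0,-10.5],[0,0,-10.5]],"angular":[[0,0,0],[0,0,0],[0,0,0],[0,0,0],[0,0,0],[0,0,0],[0,0,0],[0,0,0]],"claw":[100,100,100,100,100,100,100,100]}'
python3 -m crank '{"slide":[[0,0,0],[0,0,0],[0,0,0],[0,0,0],[0,0,0],[0,0,0],[0,0,0],[0,0,0]],"angular":[[0,0,0],[0,0,0],[0,0,0],[0,0,0],[0,0,0],[0,0,0],[0,0,0],[0,0,0]],"claw":[85,70,60,55,52,49,46,40]}' 25
python3 -m crank '{"slide":[[0,0,0],[0,0,0],[0,0,0],[0,0,0.3],[0,0,1],[0,0,2.5],[0,0,5],[0,0,8]],"angular":[[0,0,0],[0,0,0],[0,0,0],[0,0,0],[0,0,0],[0,0,0],[0,0,0],[0,0,0]],"claw":[40,40,40,40,40,40,40,40]}'
```

```text
clock: 8.87
eef_pos: [0.4542, 0.0718, 0.2218]
tool_rot: [-180.0, 0.0, 145.9]
wrist_force: [0.1, 0.2, 0.4]
width: 0.0852
gripper_force: 0.0
clock: 9.53
eef_pos: [0.4544, 0.0732, 0.2223]
tool_rot: [179.9, 0.0, 146.0]
wrist_force: [0.9, 0.9, 4.3]
width: 0.0416
gripper_force: 26.0
clock: 10.2
eef_pos: [0.4527, 0.0724, 0.3011]
tool_rot: [-179.7, -0.1, 146.0]
wrist_force: [0.1, 1.2, -0.8]
width: 0.0418
gripper_force: 25.6
```

```bash
python3 -m crank '{"slide":[[2.5,0,0],[6,-0.2,0],[9.5,-0.4,0],[13,-0.6,0],[16.5,-0.7,0],[19.2,-0.7,0],[19.2,-0.7,0],[19.2,-0.7,0]],"angular":[[0,0,-6],[0,0,-12],[0,0,-18],[0,0,-24],[0,0,-30],[0,0,-36],[0,0,-36],[0,0,-36]],"claw":[40,40,40,40,40,40,40,40]}'
python3 -m crank '{"slide":[[0,0,-1.5],[0,0,-3],[0,0,-5],[0,0,-7],[0,0,-8.5],[0,0,-9.8],[0,0,-9.8],[0,0,-9.8]],"angular":[[0,0,0],[0,0,0],[0,0,0],[0,0,0],[0,0,0],[0,0,0],[0,0,0],[0,0,0]],"claw":[40,40,40,40,40,40,40,40]}'
```

```text
clock: 10.87
eef_pos: [0.6463, 0.0656, 0.3004]
tool_rot: [-179.8, 0.1, 110.0]
wrist_force: [0.1, -0.0, -1.0]
width: 0.0416
gripper_force: 25.9
clock: 11.53
eef_pos: [0.6451, 0.066, 0.2036]
tool_rot: [-179.9, -0.0, 110.0]
wrist_force: [0.1, -0.2, -0.2]
width: 0.0416
gripper_force: 25.9
```

```bash
python3 -m crank '{"slide":[[0,0,-0.4],[0,0,-0.8],[0,0,-1.1],[0,0,-1.3],[0,0,-1.4],[0,0,-1.4],[0,0,-1.4],[0,0,-1.4]],"angular":[[0,0,0],[0,0,0],[0,0,0],[0,0,0],[0,0,0],[0,0,0],[0,0,0],[0,0,0]],"claw":[40,40,40,40,40,40,40,40]}'
python3 -m crank '{"slide":[[0,0,-0.05],[0,0,-0.1],[0,0,-0.15],[0,0,-0.2],[0,0,-0.2],[0,0,-0.2],[0,0,-0.2],[0,0,-0.2]],"angular":[[0,0,0],[0,0,0],[0,0,0],[0,0,0],[0,0,0],[0,0,0],[0,0,0],[0,0,0]],"claw":[40,40,40,40,40,40,40,40]}'
```

```text
clock: 12.2
eef_pos: [0.6461, 0.0659, 0.1899]
tool_rot: [180.0, 0.0, 110.0]
wrist_force: [-1.4, 0.2, -1.0]
width: 0.0416
gripper_force: 25.9
clock: 12.87
eef_pos: [0.646, 0.0658, 0.1885]
tool_rot: [180.0, -0.0, 110.0]
wrist_force: [-2.4, -0.4, 5.5]
width: 0.0419
gripper_force: 26.7
```

```bash
python3 -m crank '{"slide":[[0,0,0],[0,0,0],[0,0,0],[0,0,0],[0,0,0.5],[0,0,2.5],[0,0,6],[0,0,10]],"angular":[[0,0,0],[0,0,0],[0,0,0],[0,0,0],[0,0,0],[0,0,0],[0,0,0],[0,0,0]],"claw":[50,60,75,90,100,100,100,100]}'
python3 - <<'E'
from plant import *;from h import *
for n in("top","scene"):
    c=camera(n);pickle.dump(c,open(n+'2.pkl','wb'));cv2.imwrite(f'pics/{n}2.png',c['color'][:,:,::-1])
    b={'top':(280,215,320,255),'scene':(355,180,395,220)}[n]
    H,S,V=cv2.split(cv2.cvtColor(c['color'],cv2.COLOR_RGB2HSV))
    m=(H>78)&(H<98)&(S>80)
    print(*blob(c,m,b,.038))
E
```

```text
clock: 13.53
eef_pos: [0.6449, 0.066, 0.2868]
tool_rot: [-179.7, -0.0, 110.0]
wrist_force: [1.2, 0.3, -0.1]
width: 0.0852
gripper_force: 0.0
229 [301.97379913 236.97379913] [0.45253612 0.06745579] ((452.77392578125, 65.9293212890625), (35.171142578125, 50.507869720458984), 83.19197845458984)
347 [374.14121037 197.71181556] [0.45441793 0.07470654] ((454.8128967285156, 74.83743286132812), (50.62794876098633, 50.14767074584961), 34.31122970581055)
```

View pics/scene2.png

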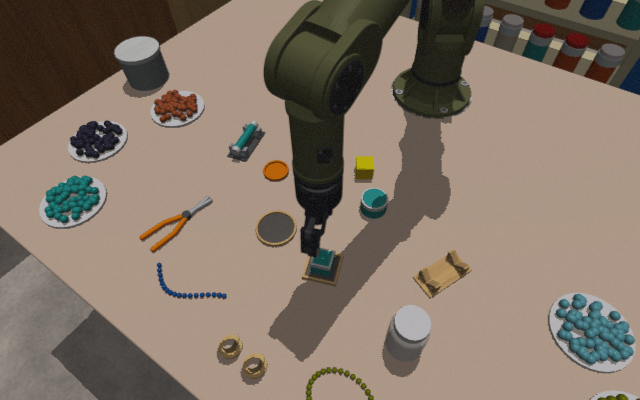

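The box stands in the square tray (322,262), and the large jar is alone at (374,200).

```bash
python3 -m crank '{"slide":[[-3,0.1,0.5],[-6.5,0.3,0.5],[-10,0.5,0.5],[-13.5,0.7,0.5],[-17,0.8,0.5],[-19.1,0.8,0.5],[-19.1,0.8,0.5],[-19.1,0.8,0.5]],"angular":[[0,0,-6.5],[0,0,-13],[0,0,-19.5],[0,0,-26],[0,0,-32.5],[0,0,-39],[0,0,-45],[0,0,-45]],"claw":[100,100,100,100,100,100,100,100]}'
python3 -m crank '{"slide":[[0,0,-1],[0,0,-2],[0,0,-3],[0,0,-4],[0,0,-5],[0,0,-6],[0,0,-6],[0,0,-6]],"angular":[[0,0,0],[0,0,0],[0,0,0],[0,0,0],[0,0,0],[0,0,0],[0,0,0],[0,0,0]],"claw":[100,100,100,100,100,100,100,100]}'
```

```text
clock: 14.3
eef_pos: [0.4539, 0.0741, 0.293]
tool_rot: [-180.0, -0.1, 64.9]
wrist_force: [-0.0, 0.6, 0.1]
width: 0.085
gripper_force: 0.0
clock: 14.97
eef_pos: [0.4547, 0.0737, 0.2318]
tool_rot: [-180.0, 0.1, 65.0]
wrist_force: [0.0, -0.3, -0.5]
width: 0.0854
gripper_force: 0.0
```

```bash
python3 -m crank '{"slide":[[0,0.1,-1],[0,0.1,-2],[0,0.1,-3],[0,0.1,-4],[0,0.1,-4.6],[0,0.1,-4.6],[0,0.1,-4.6],[0,0.1,-4.6]],"angular":[[0,0,0],[0,0,0],[0,0,0],[0,0,0],[0,0,0],[0,0,0],[0,0,0],[0,0,0]],"claw":[100,100,100,100,100,100,95,90]}'
python3 -m crank '{"slide":[[0,0,0],[0,0,0],[0,0,0],[0,0,0],[0,0,0],[0,0,0],[0,0,0],[0,0,0]],"angular":[[0,0,0],[0,0,0],[0,0,0],[0,0,0],[0,0,0],[0,0,0],[0,0,0],[0,0,0]],"claw":[84,80,77,74,71,68,65,60]}' 30
python3 -m crank '{"slide":[[0,0,0],[0,0,0],[0,0,0],[0,0,0.3],[0,0,1],[0,0,3],[0,0,6],[0,0,10]],"angular":[[0,0,0],[0,0,0],[0,0,0],[0,0,0],[0,0,0],[0,0,0],[0,0,0],[0,0,0]],"claw":[60,60,60,60,60,60,60,60]}'
```

```text
clock: 15.63
eef_pos: [0.4552, 0.0749, 0.1869]
tool_rot: [180.0, -0.0, 65.0]
wrist_force: [-0.1, 0.3, 0.5]
width: 0.077
gripper_force: 0.0
clock: 16.3
eef_pos: [0.4549, 0.0751, 0.1873]
tool_rot: [-180.0, -0.0, 65.0]
wrist_force: [-0.8, 0.4, 6.2]
width: 0.061
gripper_force: 31.2
clock: 16.97
eef_pos: [0.4535, 0.0744, 0.2861]
tool_rot: [-179.8, 0.3, 65.0]
wrist_force: [0.5, 1.0, -1.8]
width: 0.0611
gripper_force: 33.4
```

Gripped and lifted. It goes to (0.6265,-0.0762), with the floor at TCP z ≈ 0.191.

```bash
python3 -m crank '{"slide":[[2,-1.7,0],[5,-4.4,0],[8,-7,0],[11,-9.7,0],[14,-12.3,0],[17.2,-15.1,0],[17.2,-15.1,0],[17.2,-15.1,0]],"angular":[[0,0,0],[0,0,0],[0,0,0],[0,0,0],[0,0,0],[0,0,0],[0,0,0],[0,0,0]],"claw":[60,60,60,60,60,60,60,60]}'
python3 -m crank '{"slide":[[0,0,-1],[0,0,-2.5],[0,0,-4],[0,0,-5.5],[0,0,-7],[0,0,-8],[0,0,-8],[0,0,-8]],"angular":[[0,0,0],[0,0,0],[0,0,0],[0,0,0],[0,0,0],[0,0,0],[0,0,0],[0,0,0]],"claw":[60,60,60,60,60,60,60,60]}'
```

```text
clock: 17.63
eef_pos: [0.6275, -0.079, 0.286]
tool_rot: [180.0, 0.2, 64.7]
wrist_force: [-0.3, 0.3, -1.5]
width: 0.0611
gripper_force: 33.7
clock: 18.3
eef_pos: [0.6267, -0.0759, 0.206]
tool_rot: [-179.9, 0.0, 65.0]
wrist_force: [0.3, 0.6, -2.0]
width: 0.0612
gripper_force: 33.8
```

```bash
python3 -m crank '{"slide":[[0,0,-0.4],[0,0,-0.7],[0,0,-1],[0,0,-1.2],[0,0,-1.3],[0,0,-1.3],[0,0,-1.3],[0,0,-1.3]],"angular":[[0,0,0],[0,0,0],[0,0,0],[0,0,0],[0,0,0],[0,0,0],[0,0,0],[0,0,0]],"claw":[60,60,60,60,60,60,60,60]}'
python3 -m crank '{"slide":[[0,0,-0.05],[0,0,-0.1],[0,0,-0.15],[0,0,-0.2],[0,0,-0.25],[0,0,-0.25],[0,0,-0.25],[0,0,-0.25]],"angular":[[0,0,0],[0,0,0],[0,0,0],[0,0,0],[0,0,0],[0,0,0],[0,0,0],[0,0,0]],"claw":[60,60,60,60,60,60,60,60]}'
```

```text
clock: 18.97
eef_pos: [0.6271, -0.0761, 0.1939]
tool_rot: [180.0, -0.0, 65.0]
wrist_force: [-0.2, 0.4, -2.3]
width: 0.0608
gripper_force: 33.8
clock: 19.63
eef_pos: [0.627, -0.0761, 0.1914]
tool_rot: [180.0, -0.0, 65.0]
wrist_force: [-0.2, 0.7, 0.7]
width: 0.061
gripper_force: 34.0
```

```bash
python3 -m crank '{"slide":[[0,0,0],[0,0,0],[0,0,0],[0,0,0],[0,0,0],[0,0,1],[0,0,5],[0,0,9]],"angular":[[0,0,0],[0,0,0],[0,0,0],[0,0,0],[0,0,0],[0,0,0],[0,0,0],[0,0,0]],"claw":[70,78,86,94,100,100,100,100]}'
python3 -m crank '{"slide":[[-1,-2,2.5],[-4,-5,2.5],[-6,-8,2.5],[-8.5,-11,2.5],[-11,-14.5,2.5],[-13,-17.5,2.5],[-14.5,-20.5,2.5],[-16.4,-23,2.5]],"angular":[[0,0,-6.5],[0,0,-13],[0,0,-19.5],[0,0,-26],[0,0,-32.5],[0,0,-39],[0,0,-45.5],[0,0,-49.6]],"claw":[100,100,100,100,100,100,100,100]}'
python3 - <<'E'
from plant import *;from h import *
for n in("top","scene"):
    c=camera(n);pickle.dump(c,open(n+'3.pkl','wb'))
    cv2.imwrite(f'pics/{n}3.png',c['color'][:,:,::-1])
print(observe()['eef_pos'],observe()['tool_rot'],observe()['joints'])
E
```

```text
clock: 20.3
eef_pos: [0.626, -0.0759, 0.281]
tool_rot: [-179.8, 0.1, 65.0]
wrist_force: [1.5, 0.2, 0.3]
width: 0.0853
gripper_force: 0.0
clock: 20.97
eef_pos: [0.4618, -0.3082, 0.3074]
tool_rot: [179.9, -0.1, 15.0]
wrist_force: [0.0, -0.1, 0.1]
width: 0.0857
gripper_force: 0.0
[ 0.45840794 -0.31162455  0.30751999] [1.79861161e+02 3.85940806e-02 1.47208486e+01] [-22.19536133  18.49564125  63.13710698 105.6506756  -17.82325689
  66.7008224  -28.36051162]
```

View pics/top3.png

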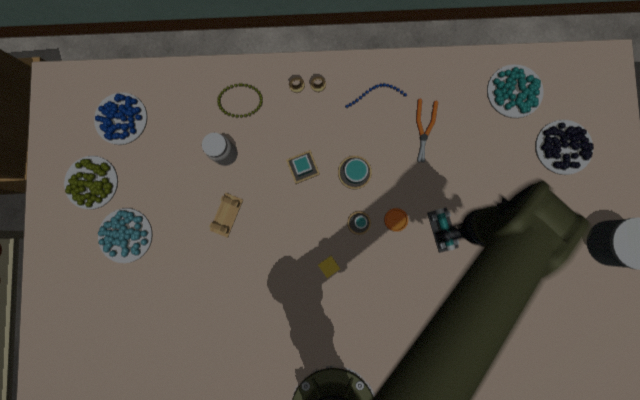

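View pics/scene3.png

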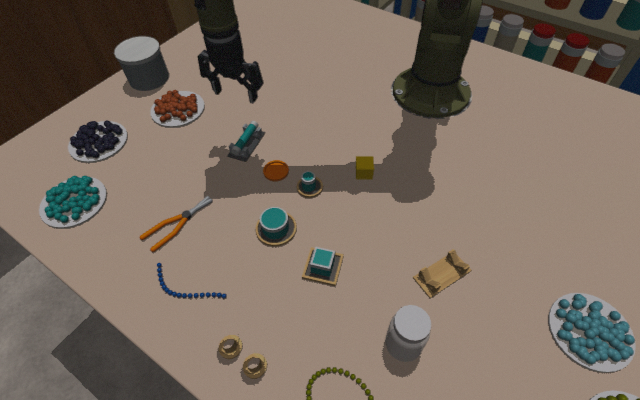

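All three containers stand in their trays: small (309,183), square (322,263), large (275,223). The gripper is above the cradle (245,140).

```bash
python3 -m crank '{"slide":[[0,0,0],[0,0,-1],[0,0,-2.5],[0,0,-4],[0,0,-5.5],[0,0,-7],[0,0,-7],[0,0,-7]],"angular":[[0,0,0],[0,0,0],[0,0,0],[0,0,0],[0,0,0],[0,0,0],[0,0,0],[0,0,0]],"claw":[90,80,70,70,70,70,70,70]}' 25
python3 - <<'E'
from plant import *;import time
s=observe();print(s['eef_pos'],s['tool_rot'],s['joints'],s['qvel'])
E
```

```text
clock: 21.73
eef_pos: [0.4632, -0.3051, 0.2353]
tool_rot: [-179.9, 0.1, 15.5]
wrist_force: [-0.2, -0.9, 0.2]
width: 0.0598
gripper_force: 0.0
[ 0.46321751 -0.30513329  0.23528236] [-1.79937743e+02  1.04139362e-01  1.54782392e+01] [-18.06279937  24.23936598  58.36704701 109.16557345 -23.77121764
  59.91763179 -24.13432227] [-0.14963195 -1.25922403  1.50765533 -1.48028225  0.44631765  0.14552954
 -0.1999848 ]
```

```bash
python3 -m crank '{"slide":[[0,-0.1,-1],[0,-0.1,-2],[0,-0.1,-3],[0,-0.1,-4],[0,-0.1,-4.8],[0,-0.1,-5.2],[0,-0.1,-5.2],[0,-0.1,-5.2]],"angular":[[0,0,0],[0,0,0],[0,0,0],[0,0,0],[0,0,0],[0,0,0],[0,0,0],[0,0,0]],"claw":[70,70,70,70,70,70,60,50]}'
python3 -m crank '{"slide":[[0,0,0],[0,0,0],[0,0,0],[0,0,0],[0,0,0],[0,0,0],[0,0,0],[0,0,0]],"angular":[[0,0,0],[0,0,0],[0,0,0],[0,0,0],[0,0,0],[0,0,0],[0,0,0],[0,0,0]],"claw":[44,40,36,32,29,26,23,15]}'
python3 -m crank '{"slide":[[0,0,0],[0,0,0],[0,0,0.3],[0,0,1],[0,0,2],[0,0,4],[0,0,7],[0,0,10]],"angular":[[0,0,0],[0,0,0],[0,0,0],[0,0,0],[0,0,0],[0,0,0],[0,0,0],[0,0,0]],"claw":[15,15,15,15,15,15,15,15]}'
```

```text
clock: 22.4
eef_pos: [0.4628, -0.3072, 0.1841]
tool_rot: [180.0, 0.0, 15.4]
wrist_force: [0.5, 0.0, -0.2]
width: 0.0431
gripper_force: 0.0
clock: 23.07
eef_pos: [0.4629, -0.3061, 0.1843]
tool_rot: [-179.8, -0.0, 15.4]
wrist_force: [-1.8, 5.6, 4.5]
width: 0.0208
gripper_force: 24.2
clock: 23.73
eef_pos: [0.4624, -0.3075, 0.2856]
tool_rot: [180.0, 0.1, 15.3]
wrist_force: [0.9, 0.0, -0.4]
width: 0.021
gripper_force: 24.5
```

```bash
python3 - <<'E'
from h import *
c=pickle.load(open('top3.pkl','rb'));s=pickle.load(open('scene3.pkl','rb'))
a=cv2.resize(c['color'][188:243,205:250],None,fx=8,fy=8,interpolation=2);d=cv2.resize(s['color'][245:300,408:478],None,fx=8,fy=8,interpolation=2)
d=d[:,:430]if 0 else d
o=np.zeros((440,920,3),np.uint8);o[:,:360]=a;o[:,360:]=d
cv2.imwrite('pics/rest.png',cv2.resize(cv2.convertScaleAbs(o[:,:,::-1],alpha=1.5),(736,352),interpolation=cv2.INTER_AREA))
E
```

```text
(no output)
```

View pics/rest.png

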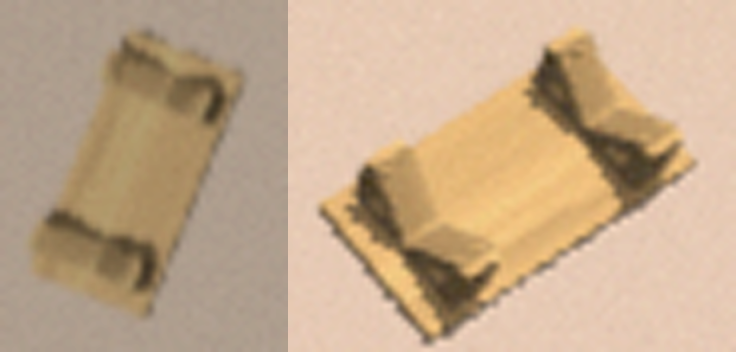

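The crops show the rest's base corners and V vertices clearly. I cast those onto their planes.

```bash
python3 - <<'E'
from h import *
c=pickle.load(open('top3.pkl','rb'));s=pickle.load(open('scene3.pkl','rb'))
T=lambda x,y:((x)/6.4+205-.4,y/6.4+188-.4)
B=lambda x,y:((x-288)/6.4+408-.4,y/6.4+245-.4)
for n,k,p in(('top',c,[T(242,72),T(150,316),T(35,274)]),('scene',s,[B(322,207),B(430,342),B(694,160)])):
    r=ray(k,p,.003)[:,:2];print(n,r.round(4).tolist(),(r[0]+r[2])/2,np.linalg.norm(r[0]-r[1]),np.linalg.norm(r[2]-r[1]),[np.degrees(np.arctan2(*(r[i]-r[1])[::-1])) for i in(0,2)])
r=ray(s,[B(402,245),B(585,127)],.011)[:,:2];u=(r[1]-r[0])/np.linalg.norm(r[1]-r[0]);print('V',r,np.linalg.norm(r[1]-r[0]),np.degrees(np.arctan2(u[1],u[0])),r.mean(0)+.007*u)
E
```

```text
top [[0.5609, 0.2317], [0.4577, 0.2718], [0.4767, 0.3211]] [0.5187991  0.27642395] 0.1106922379301446 0.05291820302037788 [np.float64(-21.210306886553308), np.float64(68.90321196562914)]
scene [[0.5608, 0.2339], [0.5828, 0.2828], [0.4776, 0.3251]] [0.51920946 0.27949731] 0.05369226048616497 0.11333276585022656 [np.float64(-114.20259620591831), np.float64(158.08606440835305)]
V [[0.56243603 0.26143282]
 [0.49149689 0.29134288]] 0.07698683977970608 157.13825866623344 [0.52051635 0.27910742]
```

```bash
python3 -m crank '{"slide":[[0.2,2,1],[0.5,4.5,2],[0.7,7,3],[1,9.5,3],[1.2,12,3],[1.4,14.5,3],[1.7,17,3],[1.9,19.5,3]],"angular":[[0,0,6],[0,0,12],[0,0,18],[0,0,24],[0,0,30],[0,0,36],[0,0,42],[0,0,48]],"claw":[15,15,15,15,15,15,15,15]}'
python3 -m crank '{"slide":[[0.2,2.4,0],[0.5,4.9,0],[0.7,7.3,0],[1,9.8,0],[1.2,12.2,0],[1.4,14.6,0],[1.7,17,0],[1.9,19.5,0]],"angular":[[0,0,6],[0,0,12],[0,0,18],[0,0,24],[0,0,30],[0,0,36],[0,0,42],[0,0,48]],"claw":[15,15,15,15,15,15,15,15]}'
python3 -m crank '{"slide":[[0.2,2.4,0],[0.5,4.9,0],[0.7,7.3,0],[1,9.8,0],[1.2,12.2,0],[1.4,14.6,0],[1.7,17,0],[1.9,19.5,0]],"angular":[[0,0,6],[0,0,12],[0,0,18],[0,0,24],[0,0,30],[0,0,36],[0,0,42],[0,0,46.6]],"claw":[15,15,15,15,15,15,15,15]}'
python3 -m crank '{"slide":[[0,0,0],[0,0,0],[0,0,0],[0,0,0],[0,0,-0.5],[0,0,-1],[0,0,-2],[0,0,-3]],"angular":[[0,0,0],[0,0,0],[0,0,0],[0,0,0],[0,0,0],[0,0,0],[0,0,0],[0,0,0]],"claw":[15,15,15,15,15,15,15,15]}'
```

```text
clock: 24.4
eef_pos: [0.482, -0.1117, 0.3153]
tool_rot: [179.9, -0.1, 63.6]
wrist_force: [0.1, 0.4, -0.5]
width: 0.0212
gripper_force: 24.5
clock: 25.07
eef_pos: [0.5014, 0.0831, 0.3153]
tool_rot: [179.9, 0.0, 111.6]
wrist_force: [-0.3, -0.6, -0.3]
width: 0.0208
gripper_force: 24.4
clock: 25.73
eef_pos: [0.5206, 0.2783, 0.3153]
tool_rot: [179.9, 0.1, 158.2]
wrist_force: [0.0, -0.3, -1.0]
width: 0.0208
gripper_force: 24.4
clock: 26.4
eef_pos: [0.5199, 0.2775, 0.2834]
tool_rot: [180.0, 0.0, 158.0]
wrist_force: [0.4, -0.4, -0.5]
width: 0.0216
gripper_force: 24.5
```

```bash
python3 -m crank '{"slide":[[0,0,-1],[0,0,-2],[0,0,-3.5],[0,0,-5],[0,0,-6],[0,0,-7],[0,0,-7],[0,0,-7]],"angular":[[0,0,0],[0,0,0],[0,0,0],[0,0,0],[0,0,0],[0,0,0],[0,0,0],[0,0,0]],"claw":[15,15,15,15,15,15,15,15]}'
python3 - <<'E'
from plant import *;from h import *
o=np.zeros((400,600,3),np.uint8)
for i,(n,b) in enumerate((("top",(198,180,258,240)),("scene",(400,215,480,295)))):
    c=camera(n);pickle.dump(c,open(n+'4.pkl','wb'));im=c['color'].copy();
    x0,y0,x1,y1=b
    a=np.radians(-22);u=np.array([np.cos(a),np.sin(a)]);ctr=np.array([.519,.2783])
    e=np.array([[*(ctr+t*u),.060] for t in(-.055,.055)])
    f=300/(x1-x0)
    q=cv2.resize(im[y0:y1,x0:x1],(300,300),interpolation=2);q=cv2.convertScaleAbs(q,alpha=1.5)
    for p in proj(c,e): cv2.circle(q,tuple(int(v) for v in (p-[x0,y0]+.5)*f),4,(255,0,0),1)
    o[:300,300*i:300*i+300]=q
cv2.imwrite('pics/p4.png',o[:300,:,::-1])
E
```

```text
clock: 27.07
eef_pos: [0.5198, 0.2778, 0.2136]
tool_rot: [-179.9, -0.0, 158.0]
wrist_force: [-0.4, 0.3, -1.0]
width: 0.0213
gripper_force: 24.5
```

View pics/p4.png

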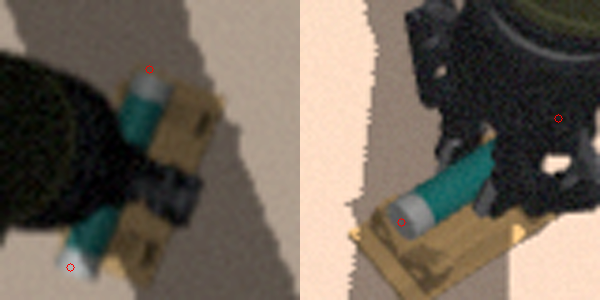

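The tube hangs over the rest, its ends within about 2 mm of the predicted ones (150,72 and 70,270 in the left crop). Lowering.

```bash
python3 -m crank '{"slide":[[0,0,-0.5],[0,0,-1],[0,0,-1.5],[0,0,-2],[0,0,-2.4],[0,0,-2.7],[0,0,-2.7],[0,0,-2.7]],"angular":[[0,0,0],[0,0,0],[0,0,0],[0,0,0],[0,0,0],[0,0,0],[0,0,0],[0,0,0]],"claw":[15,15,15,15,15,15,15,15]}'
python3 -m crank '{"slide":[[0,0,-0.05],[0,0,-0.1],[0,0,-0.15],[0,0,-0.2],[0,0,-0.2],[0,0,-0.2],[0,0,-0.2],[0,0,-0.2]],"angular":[[0,0,0],[0,0,0],[0,0,0],[0,0,0],[0,0,0],[0,0,0],[0,0,0],[0,0,0]],"claw":[15,15,15,15,15,15,15,15]}'
```

```text
clock: 27.83
eef_pos: [0.52, 0.2779, 0.1871]
tool_rot: [-180.0, -0.0, 158.0]
wrist_force: [0.3, 0.0, -0.3]
width: 0.0209
gripper_force: 24.5
clock: 28.5
eef_pos: [0.5201, 0.2781, 0.1855]
tool_rot: [180.0, 0.0, 158.0]
wrist_force: [0.8, 0.9, 1.5]
width: 0.021
gripper_force: 24.6
```

```bash
python3 -m crank '{"slide":[[0,0,-0.05],[0,0,-0.1],[0,0,-0.1],[0,0,-0.1],[0,0,-0.1],[0,0,-0.1],[0,0,-0.1],[0,0,-0.1]],"angular":[[0,0,0],[0,0,0],[0,0,0],[0,0,0],[0,0,0],[0,0,0],[0,0,0],[0,0,0]],"claw":[15,15,15,22,27,32,40,50]}'
python3 -m crank '{"slide":[[0,0,0],[0,0,0],[0,0,0.5],[0,0,2],[0,0,4],[0,0,7],[0,0,10],[0,0,14]],"angular":[[0,0,0],[0,0,0],[0,0,0],[0,0,0],[0,0,0],[0,0,0],[0,0,0],[0,0,0]],"claw":[60,65,65,65,65,65,65,65]}'
python3 -m crank '{"slide":[[0,-2,0],[0,-5,0],[0,-8,0],[0,-11,0],[0,-14,0],[0,-17,0],[0,-17,0],[0,-17,0]],"angular":[[0,0,0],[0,0,0],[0,0,0],[0,0,0],[0,0,0],[0,0,0],[0,0,0],[0,0,0]],"claw":[65,65,65,65,65,65,65,65]}'
python3 - <<'E'
from plant import *;from h import *
o=np.zeros((600,800,3),np.uint8)
for n in("top","scene"):
    c=camera(n);pickle.dump(c,open(n+'5.pkl','wb'));im=c['color']
    H,S,V=cv2.split(cv2.cvtColor(im,cv2.COLOR_RGB2HSV))
    m=(H>78)&(H<98)&(S>80)
    b={'top':(205,190,250,242),'scene':(412,225,480,300)}[n]
    print(n,*blob(c,m,b,.026))
    q=cv2.convertScaleAbs(im,alpha=1.4)
    if n=='top': o[:300,:]=cv2.resize(q[140:260,190:510],(800,300),interpolation=2)
    else: o[300:,:600]=cv2.resize(q[160:310,245:545],(600,300),interpolation=2)
cv2.imwrite('pics/p5.png',o[:,:,::-1])
E
```

```text
clock: 29.17
eef_pos: [0.5196, 0.2773, 0.1835]
tool_rot: [-179.9, -0.0, 158.0]
wrist_force: [0.1, 0.1, -0.1]
width: 0.0421
gripper_force: 0.0
clock: 29.83
eef_pos: [0.5191, 0.2774, 0.3241]
tool_rot: [-179.8, -0.1, 158.0]
wrist_force: [0.5, 0.8, 0.8]
width: 0.0556
gripper_force: 0.0
clock: 30.5
eef_pos: [0.5201, 0.1054, 0.3247]
tool_rot: [179.9, 0.0, 157.7]
wrist_force: [-0.1, 0.9, 0.3]
width: 0.0553
gripper_force: 0.0
top 1 [215. 228.] [0.48212952 0.30052467] ((482.1295166015625, 300.5246887207031), (0.0, 0.0), 0.0)
scene 389 [446.6966581  266.55526992] [0.51361197 0.28155168] ((512.9647827148438, 281.91900634765625), (21.84525489807129, 87.74640655517578), 67.76927185058594)
```

View pics/p5.png

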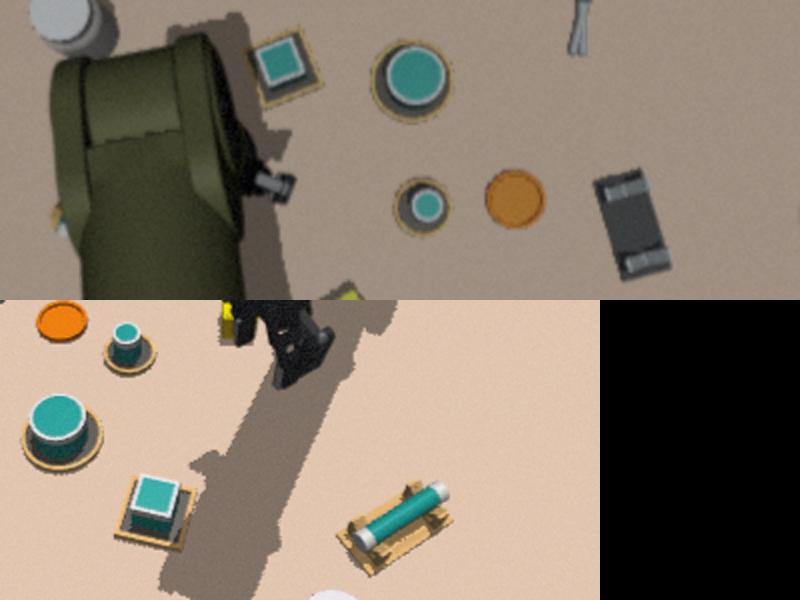

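The tube lies in both notches at (403,515) in the lower crop. All three containers stand inside their rims and the gripper is clear.

```bash
python3 -c "from plant import close_job;print(close_job())"
```

```text
the job is handed in; nothing more can be done
None
```

The job is handed in at about 31 s: all three containers stand in their own trays and the tube lies in both notches of the wooden rest, roughly 4–7 mm off centre lengthwise by the last image (limit 15 mm); the arm is clear and no verdict came back.

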